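# Square up the template blanks and lock the drill jig

### The job

Tap the edges of the pile of aluminium template blanks until all five sit flush, square in the corner of the drill jig, tight against the fence under the leaf hinge and against the end stop. Then swing the drill leaf fully down over them and push the headed locking pin through the fork and the leaf's lug until its head seats. Leave everything else on the bench where it is.

Things in the scene. Friction and masses are not known exactly. Their poses are not given: they have to be found in the camera images.
- jig: Drill jig fixed to the bench: plywood base 200 (x) x 350 (y) x 18 mm high with a rear fence, an end stop, a steel fork and a hinged drill leaf. Origin: centre of the base's underside; x away from the robot, y left, z up. Positions 'jig (x, y, z)' in these notes are mm in this frame. The stack goes in the corner of fence and stop; its left and far sides are open.
- corner (a point): Inner corner of the rear fence and end stop on the base's top, jig (-38, -90, 18). The rear fence, on the robot's side, has its inner face at jig x = -38, runs from y = -108 to 90 and is 28 mm thick, top at z = 44. The end stop, on the right, has its inner face at y = -90, runs from x = -38 to 38 and is 18 mm thick, top at z = 40.
- fork (a point): Middle of the steel fork's slot on the bore axis, jig (72, -60, 36). Cheeks at jig x 59 to 85, up to z = 46: the thick right cheek y -92 to -68 (bore 9 mm), the left cheek y -52 to -42 (bore 11.5 mm), a 16 mm slot between them for the leaf's lug. The bores run along y.
- leaf (a joint): Angle of the drill leaf, rad: 0 = shut, level over the stack, 2 mm above it; grows as it opens up and back towards the robot; 1.57 = upright, stop at 2.0. The hinge line is parallel to the jig's y at jig x = -56, z = 49. Stiff hinge: the 0.2 kg leaf stays at any angle; up to 0.4 N m moves it.
- hinge (a point): Point on the leaf's hinge line, jig (-56, 0, 49). The leaf's mid-plane passes through that line. It is a plywood plate 8 mm thick, 10 to 100 mm from the line, jig y -75 to 60, six drill bushes standing 4 mm proud of its outer face (they do not collide); a 14 mm wide, 8 mm thick steel tongue at y = -60 runs on to 139 mm and carries the lug.
- leaf_edge (a point): Middle of the leaf plate's free edge, 100 mm from the hinge line, at jig y = 0, mid-thickness.
- lug (a point): Centre of the 11.5 mm hole in the lug, a steel block 22 x 14 x 25 mm under the end of the leaf's tongue, 128 mm from the hinge line; with the leaf shut it sits in the fork's slot at jig (72, -60, 36).
- pin: Headed steel locking pin along the jig's y, already started in the fork's right cheek, loose in its bore. Shaft 8 mm thick, 54 mm long, ball-nosed tip; head on the right, a disc 22 mm across, 8 mm thick. Origin on the axis at the shoulder (the head's inner face), y towards the tip. Seated, the shoulder touches the cheek at jig (72, -92, 36); it starts some 32 mm short.
- blank1: Aluminium headstock template blank, a plain plate 76 (x) x 180 (y) x 5 mm, 165 to 220 g, loose, number 1 from the bottom of the stack of five alike on the jig's base. Origin at the centre of its underside. Squared up in the corner of the jig, its origin is at jig x = 0, y = 0, z = 18 mm and its axes match the jig's.
- blank2: Aluminium headstock template blank, a plain plate 76 (x) x 180 (y) x 5 mm, 165 to 220 g, loose, number 2 from the bottom of the stack of five alike on the jig's base. Origin at the centre of its underside. Squared up in the corner of the jig, its origin is at jig x = 0, y = 0, z = 23 mm and its axes match the jig's.
- blank3: Aluminium headstock template blank, a plain plate 76 (x) x 180 (y) x 5 mm, 165 to 220 g, loose, number 3 from the bottom of the stack of five alike on the jig's base. Origin at the centre of its underside. Squared up in the corner of the jig, its origin is at jig x = 0, y = 0, z = 28 mm and its axes match the jig's.
- blank4: Aluminium headstock template blank, a plain plate 76 (x) x 180 (y) x 5 mm, 165 to 220 g, loose, number 4 from the bottom of the stack of five alike on the jig's base. Origin at the centre of its underside. Squared up in the corner of the jig, its origin is at jig x = 0, y = 0, z = 33 mm and its axes match the jig's.
- blank5: Aluminium headstock template blank, a plain plate 76 (x) x 180 (y) x 5 mm, 165 to 220 g, loose, number 5 from the bottom of the stack of five alike on the jig's base. Origin at the centre of its underside. Squared up in the corner of the jig, its origin is at jig x = 0, y = 0, z = 38 mm and its axes match the jig's.
- glue: Bystander: yellow glue bottle, 56 mm across, 165 mm high, standing; origin at the centre of its base.
- solvent: Bystander: amber bottle, 60 mm across, 150 mm high, standing; origin at the centre of its base.
- cork: Bystander: cork sanding block 34 (x) x 58 (y) x 26 mm lying on the jig's base at its far left corner; origin at the centre of its underside.
- wax: Bystander: wax tin, 72 mm across, 50 mm high; origin at the centre of its base.
- plane: Bystander: block plane 50 (x) x 150 (y) mm, 55 mm high; origin at the centre of its sole.
- clamp: Bystander: F-clamp lying flat, bar 240 mm along its x, jaws 85 mm to its +y, handle orange, 26 mm high; origin under the middle of the bar.
- mallet: Bystander: hammer lying flat, about 260 mm along its x; origin under it.
Mind the look-alikes: they are no part of the job. Leave any orange or purple look-alike of the blank4 alone.

How it is judged:
On the way, in this order (a step that is already met when the one before it is completed fails the run):
1. all five blanks flush in the corner of the jig, leaf still open (x of blank1 in the frame of jig between -0.0025 and 0.0025 m and y of blank1 in the frame of jig between -0.0025 and 0.0025 m and angle between the y axis of each of blank1, blank2, blank3, blank4, blank5 and the y axis of jig, either way round below 0.025 rad and z of each of blank1, blank2, blank3, blank4, blank5 in the frame of jig below 0.042 m and x of blank2 in the frame of jig between -0.0025 and 0.0025 m and y of blank2 in the frame of jig between -0.0025 and 0.0025 m and x of blank3 in the frame of jig between -0.0025 and 0.0025 m and y of blank3 in the frame of jig between -0.0025 and 0.0025 m and x of blank4 in the frame of jig between -0.0025 and 0.0025 m and y of blank4 in the frame of jig between -0.0025 and 0.0025 m and x of blank5 in the frame of jig between -0.0025 and 0.0025 m and y of blank5 in the frame of jig between -0.0025 and 0.0025 m and value of joint leaf above 0.8 rad), for 0.2 s.
2. leaf fully down over the squared stack (value of joint leaf below 0.035 rad and x of blank1 in the frame of jig between -0.0025 and 0.0025 m and y of blank1 in the frame of jig between -0.0025 and 0.0025 m and angle between the y axis of each of blank1, blank2, blank3, blank4, blank5 and the y axis of jig, either way round below 0.025 rad and z of each of blank1, blank2, blank3, blank4, blank5 in the frame of jig below 0.042 m and x of blank2 in the frame of jig between -0.0025 and 0.0025 m and y of blank2 in the frame of jig between -0.0025 and 0.0025 m and x of blank3 in the frame of jig between -0.0025 and 0.0025 m and y of blank3 in the frame of jig between -0.0025 and 0.0025 m and x of blank4 in the frame of jig between -0.0025 and 0.0025 m and y of blank4 in the frame of jig between -0.0025 and 0.0025 m and x of blank5 in the frame of jig between -0.0025 and 0.0025 m and y of blank5 in the frame of jig between -0.0025 and 0.0025 m), for 0.2 s.
3. pin through fork and lug, head seated (y of pin in the frame of jig between -0.0945 and -0.0895 m and x of pin in the frame of jig between 0.069 and 0.075 m and z of pin in the frame of jig between 0.033 and 0.039 m and angle between the y axis of pin and the y axis of jig, either way round below 0.08 rad and value of joint leaf below 0.035 rad), for 0.2 s.
At the end, for the whole second after the job is handed in: Every blank lies in the stack within 2.5 mm of home against the rear fence (under the hinge) and the end stop and within 0.025 rad of square; the leaf is shut to within 0.035 rad; the pin's head is within 2.5 mm of the cheek, the pin in line with the bores (3 mm, 0.08 rad); blanks and pin at rest (all of step 3 and x of blank1 in the frame of jig between -0.0025 and 0.0025 m and y of blank1 in the frame of jig between -0.0025 and 0.0025 m and angle between the y axis of each of blank1, blank2, blank3, blank4, blank5 and the y axis of jig, either way round below 0.025 rad and z of each of blank1, blank2, blank3, blank4, blank5 in the frame of jig below 0.042 m and x of blank2 in the frame of jig between -0.0025 and 0.0025 m and y of blank2 in the frame of jig between -0.0025 and 0.0025 m and x of blank3 in the frame of jig between -0.0025 and 0.0025 m and y of blank3 in the frame of jig between -0.0025 and 0.0025 m and x of blank4 in the frame of jig between -0.0025 and 0.0025 m and y of blank4 in the frame of jig between -0.0025 and 0.0025 m and x of blank5 in the frame of jig between -0.0025 and 0.0025 m and y of blank5 in the frame of jig between -0.0025 and 0.0025 m and linear speed of each of blank1, blank2, blank3, blank4, blank5, pin below 0.02 m/s); the robot touches nothing.
It fails at once if a bystander (bottle, cork block, tin, plane, clamp, hammer) is moved more than 20 mm or knocked over (distance of any of glue, solvent, cork, wax, plane, clamp, mallet from where it was at the start of the episode above 0.02 m or angle between any of glue, solvent, cork, wax, plane, clamp, mallet's own z axis and vertical above 0.35 rad).
It also fails if it takes over 72 s, if anything falls off the work surface, if the arm or the gripper's body presses on something with over 40 N, if the wrist force passes 120 N, or if a joint passes its speed limit or range.

### The arm

A 6-joint arm with a two-finger parallel gripper is mounted at the origin on the work surface. World frame = base frame: x ahead of the robot, y to its left, z up, the work surface at z = 0. Lengths are in m, angles in rad, forces in N, time in s.
With the tool pointing down it reaches from about 0.325 to 0.925 m from the base axis. Payload 3.1 kg.
Tool frame: the origin (TCP) lies on the centre line of the jaws, within the pads' length; the fingertips stand 19 mm ahead of it and the grasp point (between the pads) is the TCP (manip.nose_length is the distance from the TCP to the fingertips, in m); z points along the fingers, y is the line along which they close (so a half turn about z gives the same grasp; the last joint's range is limited). The gripper opens to 85 mm and grips with 20 to 120 N. Pads are 22 mm wide; open, the fingers measure 114 mm over their backs; the gripper's body (76 mm by 85 mm) begins 54 mm behind the grasp point. The pads swing forward as they close: fully open they stand 13 mm farther back than shut.
Start: joints at [-1.236, 0.217, 1.613, -0, 1.311, -0.112], TCP at [0.27, -0.564, 0.25] pointing down, gripper open.
Joint ranges: [-2.75, 2.75], [-0.78, 2.1], [0.31, 2.55], [-1.13, 4.27], [0.13, 2.63], [-2.58, 2.58]. Speed limits (rad/s): [2.79, 2.79, 3.14, 3.14, 3.14, 3.14].

### API

Orientations are given as a rotation vector (axis times angle).
In Python, from cell import manip gives the robot as it stands.
- The arm moves only by the shell command python3 -m pendant 'ROWS'. ROWS is JSON, a list of rows, each a list of 3 entries, a list of its own where there are three numbers: the shift along the world's x, y, z normalised to -1 to 1, where 1 is 50 cm, then the turn, a rotation vector about the world's x, y, z normalised to -1 to 1, where 1 is 45 degrees, then the closure, from 0 (fully open) to 1 (shut). In form: [[[x, y, z], [wx, wy, wz], jaw], ...]. A call has 1 to 12 rows; each row is the pose to reach, as a shift and turn from the pose commanded when the call began; what a row does not reach only later rows make up. A row lasts 1/12 s, in which the tool goes at most 41.7 mm and 7.16 degrees, less where a joint would pass 70% of its speed; a pose out of reach is approached as far as the arm can. A call with a number of a shift or a turn outside -1 to 1 is refused whole. A call with a gripper value outside its range is refused whole. The fingers move at their own pace and stop on an object; the grip force is fixed at half the most. Time passes only in rows, so rows that repeat a pose let the fingers close. It gives the time, the measured TCP pose, the force, the opening and the grip force at its end, in the units of the state.
- manip.get_state(): the state, without advancing time (a new reading comes with each control period).
- manip.grab_frame(name): name is "scene" or "top" or "wrist"; returns a dict with "img" (480x640x3 uint8, blue, green, red), "fov_y" (degrees; the focal length in pixels is half the picture's height over the tangent of half this angle, whatever the lens; pixels are square), "cx", "cy" (the principal point, pixels), "view" (4x4, takes a point from world to camera coordinates); the wrist camera has in their place "T_tool_cam" (4x4, takes a point from camera to tool coordinates, whose origin is the TCP and whose axes are the flange's). Camera axes: x right, y down, z forward; pixel columns grow to the right and rows downward; lengths in m; the calibration is good to about 2 mm. A picture is of the moment at which its call begins: read the wrist's pose just before it. There is no depth.
- manip.finish_job(): hands the job in; it is judged then, once.
The state is a dict: "time_s": time; "joint_positions": joint angles; "dq": joint speeds; "joint_torque": joint torques, N m; "position": TCP position; "ee_rot": TCP orientation; "wrist_force": force on the tool from outside, world axes, zero at the start; "wrist_torque": the same for the moment, N m; "gripper_width": opening from 0.0 (shut) to 1.0 (fully open); "grip_force": force on a finger pad.
Only numpy, scipy, OpenCV 4.12 (cv2) and the standard library are available. Lean on these libraries where they do the work, as an engineer would, in place of code of your own. Each camera call takes 0.05 s, during which the arm holds its last target. There are 200 camera calls.

## Working session

There is one attempt and no reset: what is moved stays moved. The work goes in short steps, Python scripts to look and compute and a shell command to move; the robot and the scene stay as the last step left them, time stands still between calls to the robot, and variables do not carry over. Pictures are saved under pics/ and viewed, at most 10 in all, crops included, and the job is handed in when it is done.

```bash
mkdir -p pics; ls
cat > h.py <<'E'
import numpy as np,cv2
from cell import manip
def grab(n):
    s=manip.get_state(); f=manip.grab_frame(n); return s,f
def ray(f,px):
    h=f["img"].shape[0]; F=h/2/np.tan(np.radians(f["fov_y"])/2)
    d=np.array([(px[0]-f["cx"])/F,(px[1]-f["cy"])/F,1.]); V=np.array(f["view"]); R=V[:3,:3]
    return -R.T@V[:3,3], R.T@d
def onz(f,px,z):
    o,d=ray(f,px); return o+d*(z-o[2])/d[2]
def proj(f,p):
    h=f["img"].shape[0]; F=h/2/np.tan(np.radians(f["fov_y"])/2)
    V=np.array(f["view"]); c=V[:3,:3]@p+V[:3,3]; return np.array([f["cx"]+F*c[0]/c[2],f["cy"]+F*c[1]/c[2]])
E
python3 - <<'E'
from h import *
import pickle
for n in("scene","top"):
    s,f=grab(n); cv2.imwrite(f"pics/{n}0.png",f["img"]); pickle.dump(f,open(f"{n}0.pkl","wb"))
    print(n,f["fov_y"],f["cx"],f["cy"],np.round(ray(f,(320,240)),3))
print(s)
E
```

```text
pics
scene 46.778537969706626 318.79101254535266 241.08449937786742 [[ 1.284 -0.166  1.095]
 [-0.589  0.121 -0.799]]
top 47.05748646566725 321.7578775233809 243.0481579703948 [[ 0.405 -0.004  1.345]
 [ 0.101 -0.018 -0.995]]
{'time_s': 0.05, 'joint_positions': array([-1.23620715e+00,  2.17713660e-01,  1.61491702e+00, -6.40425923e-06,
        1.31129132e+00, -1.12202642e-01]), 'dq': array([-0.00045731, -0.0008236 , -0.00115396, -0.0010174 ,  0.00190164,
        0.0027905 ]), 'joint_torque': array([-1.78643109e-03, -3.98337042e+01, -3.05193365e+01, -3.22322294e-04,
        4.70588857e-03, -2.23070650e-06]), 'position': array([ 0.26981271, -0.56291932,  0.24900227]), 'ee_rot': array([-3.06126902e+00, -6.95485838e-01,  4.15364785e-04]), 'wrist_force': array([0.06236477, 0.68206463, 0.5964992 ]), 'wrist_torque': array([-0.03328021,  0.0375516 , -0.02519442]), 'grip_force': 0.0, 'gripper_width': 0.9977780413827587}
```

View pics/top0.png

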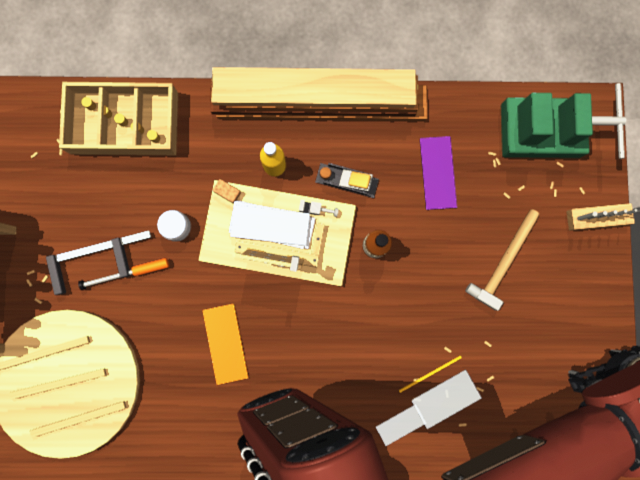

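View pics/scene0.png

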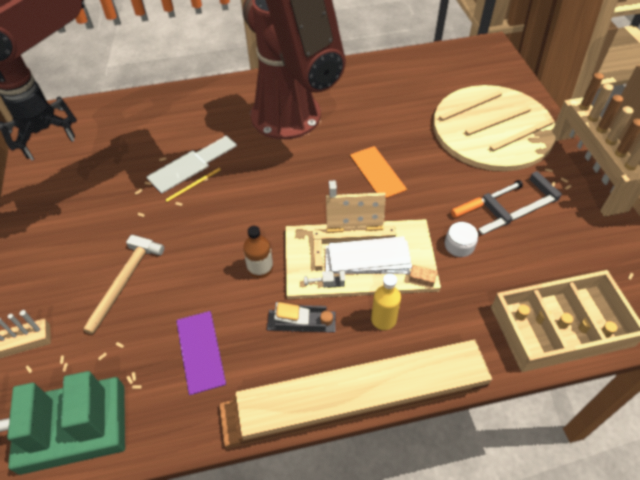

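Top view: jig base spans about (200,258)–(356,205), the white blank pile is at (272,224), the leaf stands open near (290,250) and the pin is at (335,210). Orange (225,344) and purple (438,172) plates are look-alikes. The solvent bottle is at (378,244), glue (272,160), plane (347,180) and cork (227,190). The candidate for the pile is the white stack on the jig, and I'll check it in a close crop.

Run:
```python
import cv2
a=cv2.imread("pics/top0.png")[170:295,190:400]; b=cv2.imread("pics/scene0.png")[175:305,240:450]
a=cv2.resize(a,None,fx=3.8,fy=2.4*1.0,interpolation=3) if 0 else cv2.resize(a,(798,475),interpolation=3)
b=cv2.resize(b,(798,494),interpolation=3)
cv2.imwrite("pics/ca.png",a);cv2.imwrite("pics/cb.png",b)
```

```text
(no output)
```

View pics/ca.png

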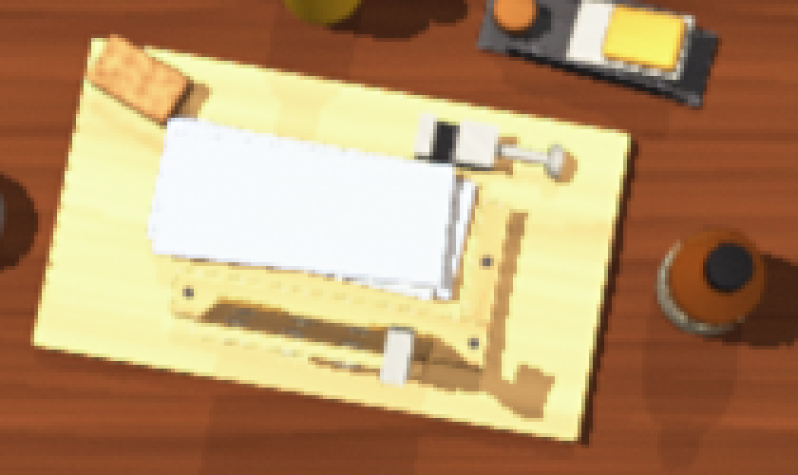

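View pics/cb.png

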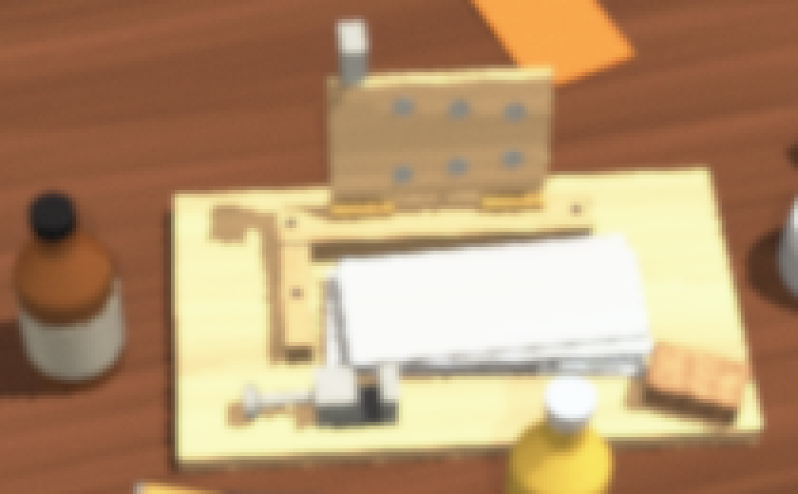

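The crops confirm the pile: a white stack of five fanned plates, leaf upright behind the fence, and pin head at crop (560,160) sticking out right of the fork. The base corners are clear, so I'll compute the jig pose from them.

```bash
cat > jig.py <<'E'
from h import *
import pickle
ft=pickle.load(open("top0.pkl","rb")); fs=pickle.load(open("scene0.pkl","rb"))
def T(c): return (c[0]/3.8+190-.37,c[1]/3.8+170-.37)
def S(c): return (c[0]/3.8+240-.37,c[1]/3.8+175-.37)
E
python3 - <<'E'
from jig import *
J=np.array([[100,175],[100,-175],[-100,-175],[-100,175]])/1000
w=np.array([onz(ft,T(c),.018) for c in [(92,38),(632,131),(578,441),(34,347)]])[:,:2]
w2=np.array([onz(fs,S(c),.018) for c in [(762,428),(178,464),(172,194),(712,168)]])[:,:2]
def fit(w):
    a=w-w.mean(0); th=np.arctan2((J[:,0]*a[:,1]-J[:,1]*a[:,0]).sum(),(J*a).sum())
    R=np.array([[np.cos(th),-np.sin(th)],[np.sin(th),np.cos(th)]]); return w.mean(0),th,w-w.mean(0)-J@R.T
for x in(w,w2): c,t,r=fit(x); print(c,t,np.round(r*1000,1))
c1,t1,_=fit(w);c2,t2,_=fit(w2)
c=(c1+c2)/2;th=(t1+t2)/2
R=np.array([[np.cos(th),-np.sin(th)],[np.sin(th),np.cos(th)]])
np.savez("jig.npz",c=c,R=R,th=th); print(c,th)
def j(p): return np.round(((p[:2]-c)@R)*1000,1)
print("top blank z43 (top)",[j(onz(ft,T(q),.043)) for q in[(172,118),(456,163),(436,298),(152,252)]])
print("(scene)",[j(onz(fs,S(q),.043)) for q in[(648,340),(352,365),(338,263),(622,235)]])
print("right edges lower",[j(onz(ft,T(q),z)) for q,z in[((478,183),.023),((453,300),.023)]])
print("left/lower scene",[j(onz(fs,S(q),.018)) for q in[(648,370),(330,370),(326,280)]])
print("cork top z44",[j(onz(ft,T(q),.044)) for q in[(114,36),(190,75),(166,120),(92,75)]])
print("solvent cap z150",j(onz(ft,T((730,267)),.15)),"glue cap scene z165",j(onz(fs,S((570,395)),.165)))
print("pin head",j(onz(ft,T((560,160)),.036)),j(onz(fs,S((250,400)),.036)))
print("plane",[j(onz(ft,T(q),.03)) for q in[(478,45),(698,103)]])
print("lug top",j(onz(ft,T((397,345)),.177)))
a=cv2.resize(cv2.imread("pics/top0.png")[150:310,20:400],None,fx=1,fy=1)
for n,q in dict(wax=(175,225)).items(): print(n,j(onz(ft,q,.05)))
E
```

```text
[0.55777    0.07482215] -0.16737715282739413 [[ 0.6  0.5]
 [ 0.7 -0.8]
 [-0.6  0.8]
 [-0.7 -0.5]]
[0.55831606 0.07766907] -0.1702471339751301 [[-0.5 -1.1]
 [ 2.9 -1. ]
 [-2.2 -0.7]
 [-0.2  2.8]]
[0.55804303 0.07624561] -0.1688121434012621
top blank z43 (top) [array([ 54.4, 110.2]), array([ 57.3, -70. ]), array([-28.7, -72.4]), array([-30.8, 106.8])]
(scene) [array([ 49.1, 111.6]), array([ 55.7, -67.5]), array([-20.8, -71. ]), array([-30.8, 107.4])]
right edges lower [array([ 50. , -85.5]), array([-26.4, -82.7])]
left/lower scene [array([ 54.3, 113.6]), array([ 41.8, -80. ]), array([-26.4, -78.4])]
cork top z44 [array([ 99.2, 155.5]), array([ 83.1, 104. ]), array([ 52.4, 113.5]), array([ 72.4, 164.4])]
solvent cap z150 [   9.1 -238.4] glue cap scene z165 [163.2  39.2]
pin head [  71.6 -134.2] [  72.1 -129.6]
plane [array([136.5, -70.4]), array([ 124. , -214.9])]
lug top [-69.5 -58.9]
wax [-28.  236.8]
```

```bash
cat >> h.py <<'E'
from scipy.spatial.transform import Rotation as Ro
def go(*targets,ref=None):
    "jig mm TCP targets -> shift in row units from the present pose"
    d=np.load("jig.npz"); s=manip.get_state(); p=np.array(s["position"])
    ex=Ro.from_rotvec(s["ee_rot"]).as_matrix()
    jp=(p[:2]-d["c"])@d["R"]*1000
    f=d["R"].T@np.array(s["wrist_force"])[:2]
    print("t",round(s["time_s"],2),"TCP jig",np.round(jp,1),"z",round(p[2]*1000,1),"tooly yaw rel jig y",round((np.arctan2(ex[1,1],ex[0,1])-np.pi/2-float(d["th"])+np.pi/2)%np.pi-np.pi/2,3),"tilt",round(np.arccos(-ex[2,2]),3),"Fjig",np.round(f,1),round(s["wrist_force"][2],1),"w",round(s["gripper_width"],2),"q",np.round(s["joint_positions"],2))
    for t in targets:
        w=np.r_[d["c"]+d["R"]@(np.array(t[:2])/1000),t[2]/1000]; print(t,np.round((w-p)/.5,4))
    d=np.load("jig.npz"); print("unit 1mm jx",np.round(d["R"][:,0]/500,5),"jy",np.round(d["R"][:,1]/500,5))
E
python3 -c "
from h import *
print(manip.nose_length); go((80,25,250),(80,-150,250))"
```

```text
0.019
t 0.1 TCP jig [-176.7 -678.6] z 249.1 tooly yaw rel jig y 0.616 tilt 0.002 Fjig [-0.  -0.3] -0.1 w 1.0 q [-1.24  0.22  1.61 -0.    1.31 -0.11]
(80, 25, 250) [0.7426 1.3008 0.0019]
(80, -150, 250) [0.6838 0.9558 0.0019]
unit 1mm jx [ 0.00197 -0.00034] jy [0.00034 0.00197]
```

```bash
python3 -m pendant '[[[0.684,0.956,0.002],[0,0,-0.784],0],[[0.684,0.956,0.002],[0,0,-0.784],0],[[0.684,0.956,0.002],[0,0,-0.784],0],[[0.684,0.956,0.002],[0,0,-0.784],0],[[0.684,0.956,0.002],[0,0,-0.784],0],[[0.684,0.956,0.002],[0,0,-0.784],0],[[0.684,0.956,0.002],[0,0,-0.784],0],[[0.684,0.956,0.002],[0,0,-0.784],0],[[0.684,0.956,0.002],[0,0,-0.784],0],[[0.684,0.956,0.002],[0,0,-0.784],0],[[0.684,0.956,0.002],[0,0,-0.784],0],[[0.684,0.956,0.002],[0,0,-0.784],0]]'; python3 -c "
from h import *
go((80,25,250),(80,25,100))"
```

```text
time_s: 1.1
position: [0.5578, -0.1603, 0.2507]
ee_rot: [-3.13, 0.265, 0.001]
wrist_force: [0.6, -0.8, -0.2]
gripper_width: 1.004
grip_force: 0.0
t 1.1 TCP jig [  39.5 -233.2] z 250.7 tooly yaw rel jig y -0.0 tilt 0.001 Fjig [ 0.7 -0.7] -0.2 w 1.0 q [-0.4   0.12  1.72 -0.    1.3   1.34]
(80, 25, 250) [ 0.1667  0.4954 -0.0013]
(80, 25, 100) [ 0.1667  0.4954 -0.3013]
unit 1mm jx [ 0.00197 -0.00034] jy [0.00034 0.00197]
```

```bash
python3 -m pendant '[[[0.167,0.495,-0.001],[0,0,0],0],[[0.167,0.495,-0.001],[0,0,0],0],[[0.167,0.495,-0.001],[0,0,0],0],[[0.167,0.495,-0.001],[0,0,0],0],[[0.167,0.495,-0.001],[0,0,0],0],[[0.167,0.495,-0.001],[0,0,0],0],[[0.167,0.495,-0.001],[0,0,0],0],[[0.167,0.495,-0.001],[0,0,0],0]]'
python3 - <<'E'
from h import *
go((80,25,100),(77,25,40))
s,f=grab("wrist"); cv2.imwrite("pics/w1.png",f["img"]); print(f["T_tool_cam"],f["fov_y"])
E
```

```text
time_s: 1.77
position: [0.6408, 0.0886, 0.2498]
ee_rot: [-3.13, 0.258, 0.002]
wrist_force: [-1.0, 0.4, -0.0]
gripper_width: 1.001
grip_force: 0.0
t 1.77 TCP jig [79.5 26.1] z 249.8 tooly yaw rel jig y 0.005 tilt 0.001 Fjig [-1.1  0.3] -0.0 w 1.0 q [0.03 0.26 1.56 0.   1.32 1.76]
(80, 25, 100) [ 0.0006 -0.0023 -0.2996]
(77, 25, 40) [-0.0053 -0.0013 -0.4196]
unit 1mm jx [ 0.00197 -0.00034] jy [0.00034 0.00197]
[[-2.07260201e-04 -9.58183750e-01 -2.86153556e-01  7.25429058e-02]
 [ 9.99999977e-01 -1.83996502e-04 -1.08185753e-04 -2.13389207e-04]
 [ 5.10105768e-05 -2.86153572e-01  9.58183767e-01 -1.24079120e-01]
 [ 0.00000000e+00  0.00000000e+00  0.00000000e+00  1.00000000e+00]] 68.68348512178625
```

View pics/w1.png

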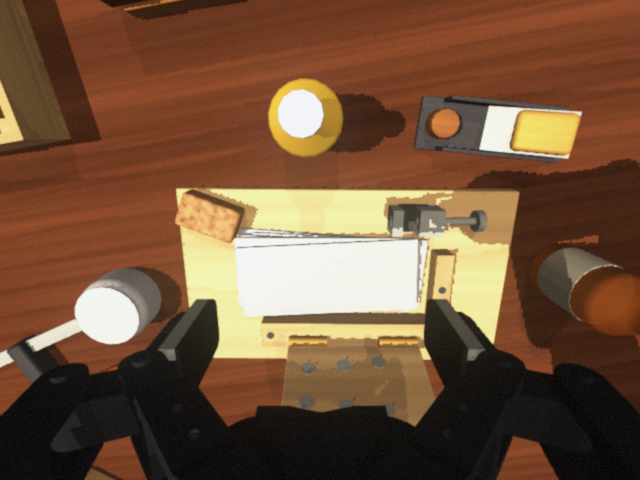

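The wrist view shows the five fanned blanks at (335,275) with the cork clear at their far left corner (210,215). The pin is at (450,220), glue at (305,110). The camera sits on the tool's +x side, so I'll turn the tool 90° and push the left ends first, which keeps the camera away from the glue.

```bash
python3 -c "
from h import *
go((3,142,250))" | sed -n 2p; python3 -m pendant '[[[-0.110,0.252,0],[0,0,1],1],[[-0.110,0.252,0],[0,0,1],1],[[-0.110,0.252,0],[0,0,1],1],[[-0.110,0.252,0],[0,0,1],1],[[-0.110,0.252,0],[0,0,1],1],[[-0.110,0.252,0],[0,0,1],1],[[-0.110,0.252,0],[0,0,1],1]]' >/dev/null;  python3 -m pendant '[[[0,0,0],[0,0,1],1],[[0,0,0],[0,0,1],1],[[0,0,0],[0,0,1],1],[[0,0,0],[0,0,1],1],[[0,0,0],[0,0,1],1],[[0,0,0],[0,0,1],1],[[0,0,0],[0,0,1],1],[[0,0,0],[0,0,1],1]]'; python3 -c "
from h import *
go((3,142,100),(3,142,40))"
```

```text
(3, 142, 250) [-0.1111  0.2587  0.0005]
time_s: 3.07
position: [0.5857, 0.2087, 0.2503]
ee_rot: [2.403, 2.023, -0.002]
wrist_force: [0.1, 0.8, 0.3]
gripper_width: 0.0
grip_force: 0.0
t 3.07 TCP jig [  5.  135.2] z 250.3 tooly yaw rel jig y 1.569 tilt 0.001 Fjig [-0.1  0.8] 0.3 w 0.0 q [ 0.23  0.21  1.62 -0.    1.31  0.4 ]
(3, 142, 100) [-0.0017  0.0141 -0.3007]
(3, 142, 40) [-0.0017  0.0141 -0.4207]
unit 1mm jx [ 0.00197 -0.00034] jy [0.00034 0.00197]
```

```bash
python3 -m pendant '[[[-0.001,0.014,-0.1],[0,0,0],1],[[-0.001,0.014,-0.18],[0,0,0],1],[[-0.001,0.014,-0.26],[0,0,0],1],[[-0.001,0.014,-0.33],[0,0,0],1],[[-0.001,0.014,-0.39],[0,0,0],1],[[-0.001,0.014,-0.42],[0,0,0],1],[[-0.001,0.014,-0.42],[0,0,0],1]]'
python3 - <<'E'
from h import *
go((3,142,40),(3,112,40),(3,102,40))
E
```

```text
time_s: 3.65
position: [0.5837, 0.2163, 0.0392]
ee_rot: [-2.402, -2.022, 0.009]
wrist_force: [1.0, -0.2, 0.4]
gripper_width: 0.001
grip_force: 0.0
t 3.65 TCP jig [  1.7 142.4] z 39.2 tooly yaw rel jig y 1.568 tilt 0.006 Fjig [ 1.  -0.1] 0.4 w 0.0 q [ 0.24  0.46  1.73 -0.    0.95  0.41]
(3, 142, 40) [ 0.0024 -0.0012  0.0016]
(3, 112, 40) [-0.0077 -0.0603  0.0016]
(3, 102, 40) [-0.0111 -0.08    0.0016]
unit 1mm jx [ 0.00197 -0.00034] jy [0.00034 0.00197]
```

```bash
python3 -m pendant '[[[-0.002,-0.02,0.001],[0,0,0],1],[[-0.006,-0.04,0.001],[0,0,0],1],[[-0.007,-0.05,0.001],[0,0,0],1],[[-0.008,-0.06,0.001],[0,0,0],1],[[-0.010,-0.067,0.001],[0,0,0],1],[[-0.010,-0.074,0.001],[0,0,0],1],[[-0.010,-0.074,0.001],[0,0,0],1]]'
python3 - <<'E'
from h import *
go((3,100,40))
E
```

```text
time_s: 4.23
position: [0.581, 0.1813, 0.0422]
ee_rot: [2.402, 2.025, 0.004]
wrist_force: [-0.9, 3.4, 2.4]
gripper_width: -0.002
grip_force: 1.9
t 4.23 TCP jig [  5.  107.4] z 42.2 tooly yaw rel jig y 1.57 tilt 0.002 Fjig [-1.5  3.2] 2.4 w -0.0 q [0.19 0.43 1.77 0.   0.94 0.36]
(3, 100, 40) [-0.0064 -0.014  -0.0044]
unit 1mm jx [ 0.00197 -0.00034] jy [0.00034 0.00197]
```

```bash
python3 -m pendant '[[[0,0,0],[0,0,0],1],[[0,0,0],[0,0,0],1]]'>/dev/null
python3 - <<'E'
from h import *
go((3,100,40))
s,f=grab("wrist"); go((3,100,40)); cv2.imwrite("pics/w2.png",f["img"])
E
```

```text
t 4.4 TCP jig [  4.9 107.4] z 42.1 tooly yaw rel jig y -1.571 tilt 0.001 Fjig [-0.4  3.8] 6.0 w -0.0 q [ 0.19  0.43  1.77 -0.    0.94  0.36]
(3, 100, 40) [-0.0063 -0.014  -0.0042]
unit 1mm jx [ 0.00197 -0.00034] jy [0.00034 0.00197]
t 4.45 TCP jig [  4.9 107.5] z 42.1 tooly yaw rel jig y -1.571 tilt 0.001 Fjig [-0.1  2.4] 5.8 w 0.0 q [ 0.19  0.43  1.77 -0.    0.94  0.36]
(3, 100, 40) [-0.0063 -0.014  -0.0042]
unit 1mm jx [ 0.00197 -0.00034] jy [0.00034 0.00197]
```

View pics/w2.png

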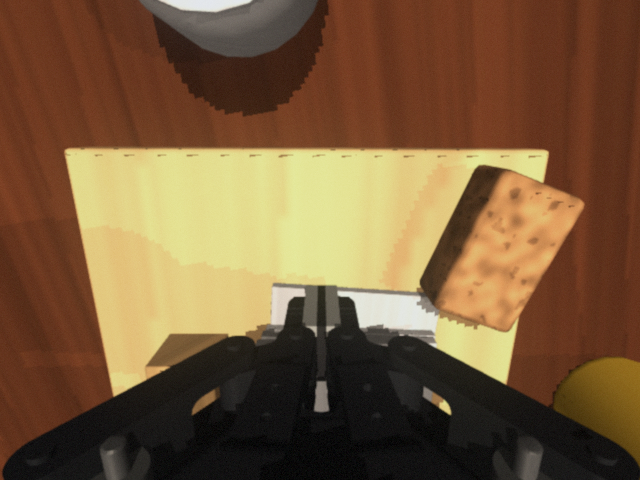

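The view shows the bottom blank's end (rows 285–330) sticking out past the fingertips: they rode up onto it, and the force confirms Fz of 6 N. I'll lift, back off and come in lower.

```bash
python3 -m pendant '[[[0,0,0.02],[0,0,0],1],[[0.010,0.05,0.02],[0,0,0],1],[[0.010,0.085,0.02],[0,0,0],1],[[0.010,0.085,0.005],[0,0,0],1],[[0.010,0.085,-0.003],[0,0,0],1],[[0.010,0.085,-0.003],[0,0,0],1],[[0.010,0.085,-0.003],[0,0,0],1]]' >/dev/null
python3 - <<'E'
from h import *
go((3,148,38),(3,102,38))
s,f=grab("top");print([tuple(np.round(q)) for q in []])
g=f["img"];cv2.imwrite("pics/t2.png",cv2.resize(g[170:295,190:400],(798,475),interpolation=3))
E
```

```text
t 5.03 TCP jig [  1.  148.3] z 38.3 tooly yaw rel jig y 1.57 tilt 0.004 Fjig [-0.6 -0.7] -0.7 w -0.0 q [ 0.25  0.47  1.73 -0.    0.95  0.42]
(3, 148, 38) [ 0.0039 -0.0012 -0.0006]
(3, 102, 38) [-0.0116 -0.0919 -0.0006]
unit 1mm jx [ 0.00197 -0.00034] jy [0.00034 0.00197]
[]
```

```bash
python3 -m pendant '[[[0.001,-0.02,-0.001],[0,0,0],1],[[-0.002,-0.03,-0.001],[0,0,0],1],[[-0.003,-0.04,-0.001],[0,0,0],1],[[-0.004,-0.048,-0.001],[0,0,0],1],[[-0.006,-0.056,-0.001],[0,0,0],1],[[-0.007,-0.064,-0.001],[0,0,0],1],[[-0.008,-0.071,-0.001],[0,0,0],1],[[-0.009,-0.078,-0.001],[0,0,0],1],[[-0.010,-0.084,-0.001],[0,0,0],1],[[-0.010,-0.084,-0.001],[0,0,0],1]]' >/dev/null
python3 - <<'E'
from h import *
go((3,102,38))
s,f=grab("wrist")
cv2.imwrite("pics/w3.png",f["img"][240:480,120:560])
E
```

```text
t 5.92 TCP jig [  6.4 109.9] z 42.0 tooly yaw rel jig y 1.57 tilt 0.007 Fjig [-1.   4.3] 5.5 w -0.0 q [0.19 0.43 1.77 0.   0.93 0.36]
(3, 102, 38) [-0.0093 -0.0145 -0.0081]
unit 1mm jx [ 0.00197 -0.00034] jy [0.00034 0.00197]
```

View pics/w3.png

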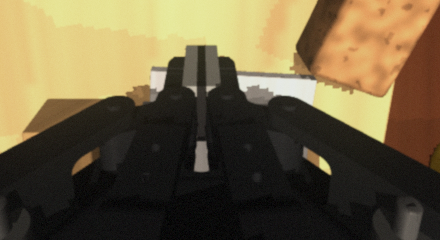

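```bash
cat >> h.py <<'E'
def wview(s,f):
    T=np.eye(4);T[:3,:3]=Ro.from_rotvec(s["ee_rot"]).as_matrix();T[:3,3]=s["position"]
    f["view"]=np.linalg.inv(T@np.array(f["T_tool_cam"])); return f
def tojig(p):
    d=np.load("jig.npz"); return np.round((np.asarray(p)[:2]-d["c"])@d["R"]*1000,1)
E
python3 - <<'E'
from h import *
s,f=grab("wrist"); wview(s,f)
print("edge now",[tojig(onz(f,q,.023)) for q in[(272,308),(432,318)]])
print("base left edge",[tojig(onz(f,q,.018)) for q in[(66,150),(547,150)]])
f["view"]=np.array(f["view"])
s2=dict(s); import copy
s2["position"]=np.r_[np.load("jig.npz")["c"]+np.load("jig.npz")["R"]@np.array([.0049,.1074]),.0421]
f2=wview(s2,dict(f)); print("edge then",[tojig(onz(f2,q,.023)) for q in[(272,284),(436,293)]])
g=f["img"]; cv2.imwrite("pics/x.png",g)
go()
E
```

```text
edge now [array([-16.1, 108. ]), array([ 56.7, 102.6])]
base left edge [array([-98. , 177.1]), array([ 99.2, 176.8])]
edge then [array([-17.1, 117.2]), array([ 56. , 112.5])]
t 6.02 TCP jig [  6.4 109.9] z 42.0 tooly yaw rel jig y 1.57 tilt 0.007 Fjig [-1.6  5. ] 7.4 w 0.0 q [0.19 0.43 1.77 0.   0.93 0.36]
unit 1mm jx [ 0.00197 -0.00034] jy [0.00034 0.00197]
```

```bash
python3 -m pendant '[[[0,0,0.02],[0,0,0],1],[[0.004,0.05,0.02],[0,0,0],1],[[0.004,0.05,0.005],[0,0,0],1],[[0.004,0.05,-0.006],[0,0,0],1],[[0.004,0.05,-0.006],[0,0,0],1],[[0.004,0.05,-0.006],[0,0,0],1]]' >/dev/null
python3 - <<'E'
from h import *
go((3,100,36))
E
```

```text
t 6.52 TCP jig [  2.4 132.9] z 37.1 tooly yaw rel jig y 1.57 tilt 0.001 Fjig [-1.2  2.4] 5.3 w 0.0 q [0.23 0.46 1.75 0.   0.94 0.4 ]
(3, 100, 36) [-0.0099 -0.0651 -0.0022]
unit 1mm jx [ 0.00197 -0.00034] jy [0.00034 0.00197]
```

```bash
python3 -m pendant '[[[-0.002,-0.02,-0.001],[0,0,0],1],[[-0.004,-0.028,-0.001],[0,0,0],1],[[-0.006,-0.036,-0.002],[0,0,0],1],[[-0.008,-0.044,-0.002],[0,0,0],1],[[-0.008,-0.050,-0.002],[0,0,0],1],[[-0.008,-0.050,-0.002],[0,0,0],1]]' >/dev/null
python3 - <<'E'
from h import *
go((3,100,36))
E
```

```text
t 7.02 TCP jig [  3.7 111.3] z 37.1 tooly yaw rel jig y 1.567 tilt 0.011 Fjig [-0.2 13.8] 4.2 w -0.0 q [0.19 0.44 1.77 0.01 0.92 0.36]
(3, 100, 36) [-0.0051 -0.0221 -0.0023]
unit 1mm jx [ 0.00197 -0.00034] jy [0.00034 0.00197]
```

```bash
python3 -m pendant '[[[-0.001,-0.008,0],[0,0,0],1],[[-0.003,-0.016,0],[0,0,0],1],[[-0.003,-0.022,0],[0,0,0],1],[[-0.003,-0.022,0],[0,0,0],1]]' >/dev/null
python3 - <<'E'
from h import *
go((3,100,36))
s,f=grab("wrist"); wview(s,f); cv2.imwrite("pics/w4.png",f["img"])
s,f=grab("top"); import pickle; pickle.dump(f,open("top1.pkl","wb")); cv2.imwrite("pics/t4.png",f["img"])
a=cv2.imread("pics/w4.png")[240:480]; b=cv2.resize(cv2.imread("pics/t4.png")[175:290,190:360],(640,433),interpolation=3)
cv2.imwrite("pics/m4.png",cv2.resize(np.vstack([a[:160],b]),(640,593)))
E
```

```text
t 7.35 TCP jig [  3.9 101.8] z 37.2 tooly yaw rel jig y 1.566 tilt 0.013 Fjig [-1.6 17.4] 4.0 w -0.0 q [0.17 0.43 1.79 0.01 0.92 0.34]
(3, 100, 36) [-0.0023 -0.0033 -0.0023]
unit 1mm jx [ 0.00197 -0.00034] jy [0.00034 0.00197]
```

View pics/m4.png

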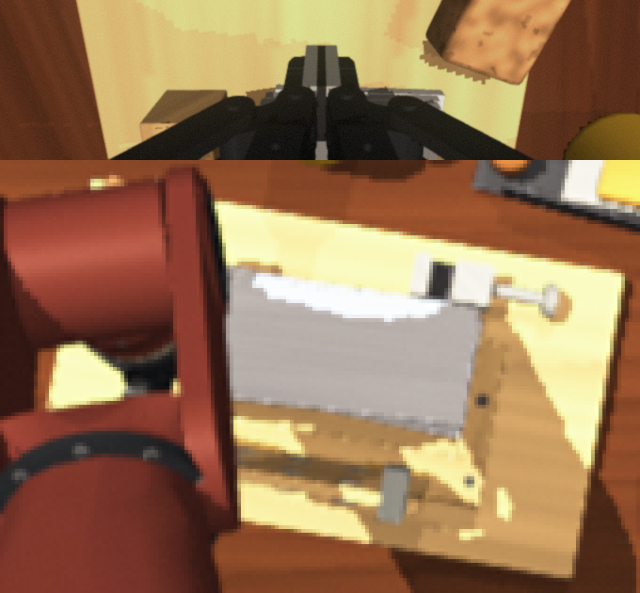

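Both views show all blanks shoved right against the end stop, with the left edges even at the fingers. Next is the far side: gripper open and turned so the camera faces the robot.

```bash
python3 -m pendant '[[[0.003,0.016,0],[0,0,0],1],[[0.003,0.016,0.08],[0,0,0],1],[[0.003,0.016,0.16],[0,0,0],1],[[0.003,0.016,0.24],[0,0,0],1],[[0.06,-0.05,0.28],[0,0,1],0],[[0.118,-0.12,0.28],[0,0,1],0],[[0.118,-0.187,0.28],[0,0,1],0],[[0.118,-0.187,0.28],[0,0,1],0],[[0.118,-0.187,0.28],[0,0,1],0],[[0.118,-0.187,0.28],[0,0,1],0],[[0.118,-0.187,0.28],[0,0,1],0]]' >/dev/null; python3 -m pendant '[[[0,0,0],[0,0,1],0],[[0,0,0],[0,0,1],0],[[0,0,0],[0,0,1],0],[[0,0,0],[0,0,1],0],[[0,0,0],[0,0,1],0],[[0,0,0],[0,0,1],0],[[0,0,0],[0,0,1],0],[[0,0,0],[0,0,1],0]]' >/dev/null
python3 - <<'E'
from h import *
go((80,20,100),(80,20,36))
s,f=grab("wrist"); cv2.imwrite("pics/w5.png",f["img"])
E
```

```text
t 9.03 TCP jig [75.6 12.7] z 173.9 tooly yaw rel jig y -0.0 tilt 0.003 Fjig [ 0.3 -0.3] -0.4 w 1.0 q [ 0.01  0.32  1.64 -0.    1.19 -1.39]
(80, 20, 100) [ 0.0112  0.0129 -0.1479]
(80, 20, 36) [ 0.0112  0.0129 -0.2759]
unit 1mm jx [ 0.00197 -0.00034] jy [0.00034 0.00197]
```

View pics/w5.png

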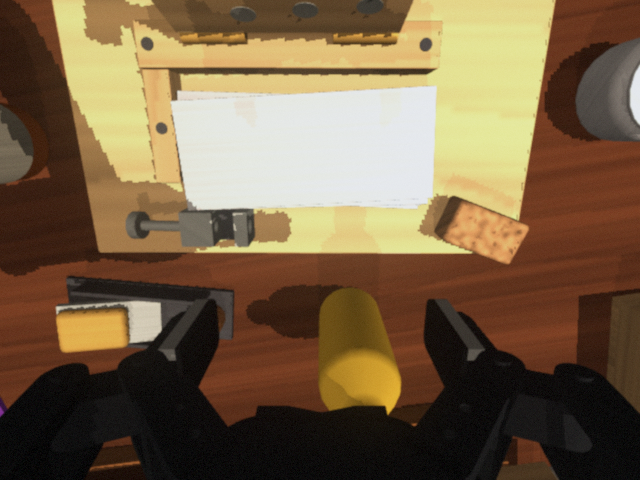

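Run:
```python
from h import *
s,f=grab("wrist"); wview(s,f)
P=lambda q,z:tojig(onz(f,q,z))
print("glue front base",P((345,290),.0)," glue cap",P((360,390),.165))
print("cork",[P(q,.044) for q in[(437,235),(460,197)]])
print("pile top",[P(q,.043) for q in[(174,100),(436,87),(433,204),(196,208)]])
print("fence inner",P((135,69),.044),P((440,69),.044),"stop inner",P((178,100),.04),"fork",P((182,212),.046),P((252,212),.046), "bottom", [P(q,.018) for q in[(390,208)]])
```

```text
glue front base [140.6  35. ]  glue cap [113.7  30.7]
cork [array([ 75.2, 100.2]), array([ 46.4, 114.3])]
pile top [array([-20.1, -86.6]), array([-27.9,  90.4]), array([51.7, 95.4]), array([ 54.4, -79.4])]
fence inner [ -39.2 -109.7] [-38.8  91.7] stop inner [-20.4 -85.1] fork [ 56.7 -88.9] [ 56.8 -37.6] bottom [array([59.7, 68.9])]
```

```bash
python3 -m pendant '[[[0.004,0.022,-0.03],[0,0,0],0],[[0.004,0.022,-0.10],[0,0,0],0],[[0.004,0.022,-0.17],[0,0,0],0],[[0.004,0.022,-0.23],[0,0,0],0],[[0.004,0.022,-0.26],[0,0,0],0],[[0.004,0.022,-0.26],[0,0,0],0]]' >/dev/null
python3 - <<'E'
from h import *
go()
E
python3 -m pendant '[[[0,0,-0.008],[0,0,0],0],[[0,0,-0.016],[0,0,0],0],[[0,0,-0.024],[0,0,0],0],[[0,0,-0.024],[0,0,0],0]]' >/dev/null
python3 - <<'E'
from h import *
go()
E
```

```text
t 9.63 TCP jig [71.8 24.6] z 38.9 tooly yaw rel jig y -0.0 tilt 0.011 Fjig [-0.1 -0.3] -0.5 w 1.0 q [ 0.03  0.5   1.68  0.    0.97 -1.37]
unit 1mm jx [ 0.00197 -0.00034] jy [0.00034 0.00197]
t 9.97 TCP jig [77.6 25.4] z 34.3 tooly yaw rel jig y -0.0 tilt 0.002 Fjig [-0.8 -0.2] 0.1 w 1.0 q [ 0.03  0.51  1.68  0.    0.95 -1.37]
unit 1mm jx [ 0.00197 -0.00034] jy [0.00034 0.00197]
```

```bash
python3 -m pendant '[[[0,0,-0.008],[0,0,0],0],[[0,0,-0.016],[0,0,0],0],[[0,0,-0.016],[0,0,0],0],[[0,0,-0.016],[0,0,0],0]]' >/dev/null
python3 - <<'E'
from h import *
go()
E
```

```text
t 10.3 TCP jig [76.3 25.1] z 24.9 tooly yaw rel jig y -0.0 tilt 0.001 Fjig [ 0.1 -0.4] -0.7 w 1.0 q [ 0.03  0.52  1.68 -0.    0.94 -1.37]
unit 1mm jx [ 0.00197 -0.00034] jy [0.00034 0.00197]
```

```bash
python3 -m pendant '[[[0,0,-0.005],[0,0,0],0],[[-0.012,0.002,-0.005],[0,0,0],0],[[-0.022,0.004,-0.006],[0,0,0],0],[[-0.030,0.005,-0.006],[0,0,0],0],[[-0.036,0.006,-0.006],[0,0,0],0],[[-0.042,0.007,-0.006],[0,0,0],0],[[-0.047,0.008,-0.006],[0,0,0],0],[[-0.051,0.009,-0.006],[0,0,0],0],[[-0.055,0.0095,-0.006],[0,0,0],0],[[-0.055,0.0095,-0.006],[0,0,0],0]]' >/dev/null
python3 - <<'E'
from h import *
go((47,25,24))
E
```

```text
t 11.13 TCP jig [53.4 26.6] z 24.2 tooly yaw rel jig y -0.0 tilt 0.013 Fjig [8.1 2.5] -2.7 w 1.01 q [ 0.04  0.48  1.75  0.    0.9  -1.36]
(47, 25, 24) [-0.0131 -0.001  -0.0004]
unit 1mm jx [ 0.00197 -0.00034] jy [0.00034 0.00197]
```

```bash
python3 -m pendant '[[[-0.006,0.001,0],[0,0,0],0],[[-0.012,0.002,0],[0,0,0],0],[[-0.016,0.003,0],[0,0,0],0],[[-0.020,0.003,0],[0,0,0],0],[[-0.020,0.003,0],[0,0,0],0]]' >/dev/null
python3 - <<'E'
from h import *
go((47,25,24))
s,f=grab("wrist"); wview(s,f); cv2.imwrite("pics/w6.png",f["img"])
E
```

```text
t 11.55 TCP jig [47.8 25.7] z 25.8 tooly yaw rel jig y -0.001 tilt 0.022 Fjig [16.   0.1] -2.4 w 1.0 q [ 0.04  0.46  1.77 -0.    0.89 -1.36]
(47, 25, 24) [-0.0018 -0.001  -0.0036]
unit 1mm jx [ 0.00197 -0.00034] jy [0.00034 0.00197]
```

View pics/w6.png

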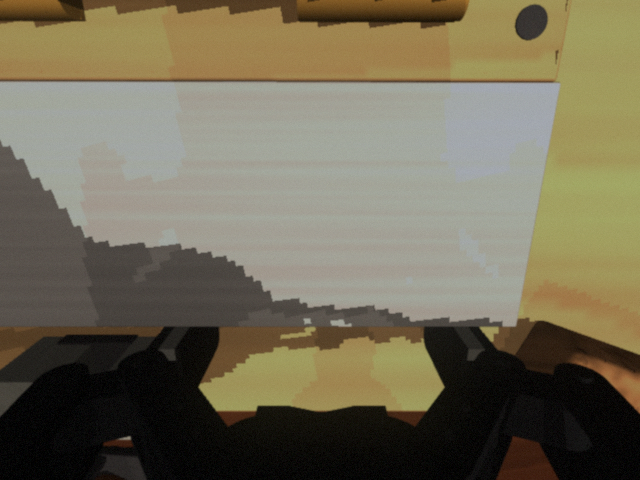

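The pile is now one plate edge tight along the fence (row 82), squared, with the fingers at its far edge. A second tap on the left end follows, closed and in this same orientation.

```bash
python3 -m pendant '[[[0.029,-0.005,0],[0,0,0],0],[[0.029,-0.005,0.08],[0,0,0],0],[[0.029,-0.005,0.16],[0,0,0],0],[[0.029,-0.005,0.22],[0,0,0],1],[[0,0.08,0.22],[0,0,0],1],[[-0.03,0.16,0.22],[0,0,0],1],[[-0.052,0.234,0.22],[0,0,0],1],[[-0.052,0.234,0.18],[0,0,0],1],[[-0.052,0.234,0.11],[0,0,0],1],[[-0.052,0.234,0.06],[0,0,0],1],[[-0.052,0.234,0.04],[0,0,0],1],[[-0.052,0.234,0.04],[0,0,0],1]]' >/dev/null
python3 - <<'E'
from h import *
s,f=grab("wrist");go((0,130,35),(0,110,35),(0,95,35))
E
```

```text
t 12.65 TCP jig [ -8.  135.5] z 40.9 tooly yaw rel jig y -0.0 tilt 0.003 Fjig [-0.1 -0.2] 0.3 w 0.0 q [ 0.24  0.44  1.76  0.    0.94 -1.16]
(0, 130, 35) [ 0.0138 -0.0135 -0.0118]
(0, 110, 35) [ 0.0071 -0.053  -0.0118]
(0, 95, 35) [ 0.0021 -0.0826 -0.0118]
unit 1mm jx [ 0.00197 -0.00034] jy [0.00034 0.00197]
```

```bash
python3 -m pendant '[[[0.015,-0.003,-0.010],[0,0,0],1],[[0.014,-0.013,-0.012],[0,0,0],1],[[0.012,-0.028,-0.013],[0,0,0],1],[[0.010,-0.043,-0.013],[0,0,0],1],[[0.008,-0.053,-0.013],[0,0,0],1],[[0.006,-0.062,-0.013],[0,0,0],1],[[0.005,-0.068,-0.013],[0,0,0],1],[[0.005,-0.074,-0.013],[0,0,0],1],[[0.005,-0.078,-0.013],[0,0,0],1],[[0.005,-0.078,-0.013],[0,0,0],1]]' >/dev/null
python3 - <<'E'
from h import *
go((0,95,36))
E
```

```text
t 13.48 TCP jig [  2.8 103.2] z 37.2 tooly yaw rel jig y -0.004 tilt 0.012 Fjig [-1.3 17.5] 2.5 w -0.0 q [ 0.18  0.43  1.79  0.01  0.92 -1.23]
(0, 95, 36) [-0.0083 -0.0152 -0.0023]
unit 1mm jx [ 0.00197 -0.00034] jy [0.00034 0.00197]
```

```bash
python3 -m pendant '[[[-0.001,-0.006,0],[0,0,0],1],[[-0.002,-0.012,0],[0,0,0],1],[[-0.004,-0.018,0],[0,0,0],1],[[-0.004,-0.018,0],[0,0,0],1]]' >/dev/null
python3 - <<'E'
from h import *
go()
E
python3 -m pendant '[[[0,0.02,0.005],[0,0,0],1],[[0.005,0.04,0.005],[0,0,0],1],[[0.005,0.06,0.08],[0,0,0],1],[[0.005,0.06,0.16],[0,0,0],1],[[0.005,0.06,0.24],[0,0,0],1],[[0.005,0.06,0.32],[0,0,0],1],[[0.005,0.06,0.35],[0,0,0],1],[[0.005,0.06,0.35],[0,0,0],1]]' >/dev/null
python3 - <<'E'
from h import *
s,f=grab("wrist"); wview(s,f); go()
g=cv2.cvtColor(f["img"],cv2.COLOR_BGR2HSV); cv2.imwrite("pics/w7.png",f["img"])
d=np.load("jig.npz")
m=((g[...,1]<70)&(g[...,2]>70)).astype(np.uint8)
# restrict to jig region
n,l,st,ce=cv2.connectedComponentsWithStats(m)
for i in np.argsort(-st[1:,4])[:3]+1:
    r=cv2.minAreaRect(np.argwhere(l==i)[:,::-1].astype(np.float32)); b=cv2.boxPoints(r)
    print(st[i],[tojig(onz(f,q,.043)).tolist() for q in b])
E
```

```text
t 13.82 TCP jig [  3.1 102.8] z 38.3 tooly yaw rel jig y -0.008 tilt 0.029 Fjig [-2.5 42.3] -2.5 w -0.01 q [ 0.17  0.42  1.79  0.03  0.91 -1.24]
unit 1mm jx [ 0.00197 -0.00034] jy [0.00034 0.00197]
t 14.53 TCP jig [  0.6 118. ] z 213.0 tooly yaw rel jig y -0.001 tilt 0.004 Fjig [ 0.6 -0.7] -0.4 w -0.0 q [ 0.21  0.22  1.69 -0.    1.23 -1.19]
unit 1mm jx [ 0.00197 -0.00034] jy [0.00034 0.00197]
[   71   170   308    91 20048] [[-39.1, -89.4], [-41.2, 166.4], [38.6, 170.9], [40.9, -105.6]]
[ 418  140   99   84 6528] [[-64.6, 198.2], [-64.5, 278.0], [5.3, 289.4], [5.2, 203.8]]
[ 596    0   44  120 2809] [[-162.9, 320.3], [-163.5, 350.4], [-81.0, 374.5], [-80.3, 341.6]]
```

Run:
```python
from h import *
s,f=grab("wrist"); wview(s,f); g=cv2.cvtColor(f["img"],cv2.COLOR_BGR2HSV)
d=np.load("jig.npz")
def prof(z,pts):
    o=[]
    for x,y in pts:
        w=np.r_[d["c"]+d["R"]@np.array([x,y])/1000,z]; u,v=np.round(proj(f,w)).astype(int)
        o.append(int(g[v,u,1]) if 0<=v<480 and 0<=u<640 else -1)
    return np.array(o)
for y in(-80,-50,-20,20,50,80): 
    xs=np.arange(-45,60,.5); p=prof(.043,[(x,y) for x in xs]); k=xs[(p<70)&(p>=0)]; print(y,(k.min(),k.max()) if len(k) else None, "far sat 36..60",p[162::6])
for x in(-30,0,30):
    ys=np.arange(-100,110,.5); p=prof(.043,[(x,y) for y in ys]); k=ys[(p<70)&(p>=0)]; print(x,k.min(),k.max(), p[-50::5])
```

```text
-80 (np.float64(-40.0), np.float64(59.5)) far sat 36..60 [ 10  77  80  97 125  50  56  45]
-50 (np.float64(-39.0), np.float64(59.5)) far sat 36..60 [44 73 81 99 54 54 56 53]
-20 (np.float64(-39.0), np.float64(37.5)) far sat 36..60 [52 74 79 85 85 86 80 74]
20 (np.float64(-39.0), np.float64(39.5)) far sat 36..60 [25 69 75 82 84 84 75 70]
50 (np.float64(-39.5), np.float64(38.5)) far sat 36..60 [24 70 86 90 96 94 88 87]
80 (np.float64(-39.5), np.float64(40.5)) far sat 36..60 [17 73 78 83 79 79 76 71]
-30 -89.5 91.5 [ 7  6 13 85 77 83 82 80 83 79]
0 -99.0 109.5 [ 5  5  9 72 66 69 66 68 68 67]
30 -89.5 91.0 [ 6  5 10 85 84 85 80 84 84 92]
```

```bash
python3 -m pendant '[[[-0.05,-0.03,0.03],[0,0,0],1],[[-0.12,-0.08,0.03],[0,0,0],1],[[-0.19,-0.13,0.03],[0,0,0],1],[[-0.245,-0.177,0.03],[0,0,0],1],[[-0.245,-0.177,0.03],[0,0,0],1],[[-0.245,-0.177,-0.04],[0,0,0],1],[[-0.245,-0.177,-0.11],[0,0,0],1],[[-0.245,-0.177,-0.138],[0,0,0],1],[[-0.245,-0.177,-0.138],[0,0,0],1],[[-0.245,-0.177,-0.138],[0,0,0],1]]' >/dev/null
python3 - <<'E'
from h import *
go((-72,10,153),(-50,10,150),(-28,10,144),(-10,10,131),(5,10,114),(14,10,94),(18,10,72))
E
```

```text
t 15.42 TCP jig [-109.1    9.9] z 138.7 tooly yaw rel jig y -0.0 tilt 0.007 Fjig [ 0.1 -0.2] 0.7 w -0.0 q [ 0.08  0.01  2.07 -0.    1.07 -1.33]
(-72, 10, 153) [ 0.0731 -0.0123  0.0287]
(-50, 10, 150) [ 0.1165 -0.0197  0.0227]
(-28, 10, 144) [ 0.1598 -0.0271  0.0107]
(-10, 10, 131) [ 0.1953 -0.0332 -0.0153]
(5, 10, 114) [ 0.2249 -0.0382 -0.0493]
(14, 10, 94) [ 0.2426 -0.0412 -0.0893]
(18, 10, 72) [ 0.2505 -0.0426 -0.1333]
unit 1mm jx [ 0.00197 -0.00034] jy [0.00034 0.00197]
```

```bash
python3 -m pendant '[[[0.03,-0.005,0.005],[0,0,0],1],[[0.06,-0.010,0.010],[0,0,0],1],[[0.08,-0.014,0.012],[0,0,0],1],[[0.1,-0.017,0.012],[0,0,0],1],[[0.12,-0.020,0.012],[0,0,0],1],[[0.14,-0.024,0.008],[0,0,0],1],[[0.16,-0.027,0.0],[0,0,0],1],[[0.16,-0.027,0],[0,0,0],1]]' >/dev/null
python3 - <<'E'
from h import *
go((-10,10,131),(5,10,114),(14,10,94),(18,10,72),(20,10,68))
E
```

```text
t 16.08 TCP jig [-23.  11.] z 141.6 tooly yaw rel jig y -0.001 tilt 0.003 Fjig [-0.5  0.3] -1.0 w -0.0 q [ 0.04  0.17  1.89 -0.    1.08 -1.36]
(-10, 10, 131) [ 0.0253 -0.0063 -0.0211]
(5, 10, 114) [ 0.0549 -0.0113 -0.0551]
(14, 10, 94) [ 0.0726 -0.0143 -0.0951]
(18, 10, 72) [ 0.0805 -0.0157 -0.1391]
(20, 10, 68) [ 0.0845 -0.0163 -0.1471]
unit 1mm jx [ 0.00197 -0.00034] jy [0.00034 0.00197]
```

```bash
python3 -m pendant '[[[0.02,-0.004,-0.018],[0,0,0],1],[[0.04,-0.008,-0.036],[0,0,0],1],[[0.056,-0.011,-0.058],[0,0,0],1],[[0.066,-0.013,-0.08],[0,0,0],1],[[0.073,-0.014,-0.10],[0,0,0],1],[[0.078,-0.015,-0.12],[0,0,0],1],[[0.081,-0.015,-0.138],[0,0,0],1],[[0.081,-0.015,-0.146],[0,0,0],1],[[0.081,-0.015,-0.146],[0,0,0],1]]' >/dev/null
python3 - <<'E'
from h import *
go((18,10,68))
E
```

```text
t 16.83 TCP jig [16.8 10.4] z 71.9 tooly yaw rel jig y 0.0 tilt 0.001 Fjig [-4.7 -2.9] 18.8 w 0.0 q [ 0.02  0.34  1.83 -0.    0.97 -1.38]
(18, 10, 68) [ 0.0022 -0.0012 -0.0077]
unit 1mm jx [ 0.00197 -0.00034] jy [0.00034 0.00197]
```

The leaf reads shut: the tip stopped at z 52.8 mm against 53 expected, with 19 N down. Next, the pin.

```bash
python3 -m pendant '[[[0,0,0.07],[0,0,0],1],[[0,0,0.14],[0,0,0],1],[[0.01,-0.06,0.18],[0,0,0],1],[[0.02,-0.14,0.18],[0,0,0],1],[[0.03,-0.21,0.18],[0,0,0],1],[[0.04,-0.28,0.18],[0,0,0],1],[[0.051,-0.351,0.18],[0,0,0],1],[[0.051,-0.351,0.18],[0,0,0],1],[[0.051,-0.351,0.12],[0,0,0],1],[[0.051,-0.351,0.06],[0,0,0],1],[[0.051,-0.351,0.03],[0,0,0],1],[[0.051,-0.351,0.03],[0,0,0],1]]' >/dev/null
python3 - <<'E'
from h import *
s,f=grab("wrist");go((72,-158,42),(72,-140,42),(72,-114,42),(72,-108,42))
E
python3 - <<'E'
from h import *
# head position check in top view
s,f=grab("top"); d=np.load("jig.npz")
def px(x,y,z): return np.round(proj(f,np.r_[d["c"]+d["R"]@np.array([x,y])/1000,z/1000]),1)
print(px(72,-128,36)); g=f["img"]; u,v=px(72,-128,36).astype(int); print(g[v-6:v+7:2,u-10:u+11:2].mean(2).astype(int))
print("leaf surface px, lug", [g[int(b),int(a)].tolist() for a,b in[px(0,30,53),px(72,-60,50),px(60,-60,53)]])
E
```

```text
t 17.88 TCP jig [  67.  -157.7] z 80.1 tooly yaw rel jig y -0.0 tilt 0.008 Fjig [-0.6  0.2] -0.2 w -0.0 q [-0.27  0.37  1.77  0.    1.01 -1.67]
(72, -158, 42) [ 0.0098 -0.0022 -0.0762]
(72, -140, 42) [ 0.0158  0.0333 -0.0762]
(72, -114, 42) [ 0.0246  0.0845 -0.0762]
(72, -108, 42) [ 0.0266  0.0963 -0.0762]
unit 1mm jx [ 0.00197 -0.00034] jy [0.00034 0.00197]
[334.5 211.1]
[[ 83  82  83  52  35  25  47  82  49  22  23]
 [ 83  83  81  90  25  20  32  70  93  24  20]
 [ 83  83  74  70  23  30  22  48  70  52  24]
 [ 82  83  64 119  57  20  19  27  52  97  52]
 [ 83  82 131 202 203 128  95  24  29  52  60]
 [ 83  76 187 220 220 155 171 126  26  23  45]
 [ 83  70 212 216 217 209 142 152 170  60  12]]
leaf surface px, lug [[174, 243, 248], [234, 242, 245], [234, 243, 245]]
```

```bash
python3 -m pendant '[[[0.009,-0.002,-0.03],[0,0,0],1],[[0.009,-0.002,-0.06],[0,0,0],1],[[0.009,-0.002,-0.076],[0,0,0],1],[[0.009,-0.002,-0.076],[0,0,0],1],[[0.009,-0.002,-0.076],[0,0,0],1]]' >/dev/null
python3 - <<'E'
from h import *
go((72,-140,42),(72,-114,42),(72,-106,42))
E
```

```text
t 18.35 TCP jig [  75.2 -158.3] z 46.3 tooly yaw rel jig y 0.0 tilt 0.0 Fjig [0.  0.3] -0.1 w 0.0 q [-0.27  0.43  1.76 -0.    0.95 -1.67]
(72, -140, 42) [-0.0001  0.0372 -0.0086]
(72, -114, 42) [ 0.0086  0.0885 -0.0086]
(72, -106, 42) [ 0.0113  0.1042 -0.0086]
unit 1mm jx [ 0.00197 -0.00034] jy [0.00034 0.00197]
```

```bash
python3 -m pendant '[[[-0.004,0.010,-0.009],[0,0,0],1],[[-0.001,0.025,-0.009],[0,0,0],1],[[0.001,0.035,-0.009],[0,0,0],1],[[0.003,0.045,-0.009],[0,0,0],1],[[0.005,0.055,-0.009],[0,0,0],1],[[0.006,0.063,-0.009],[0,0,0],1],[[0.007,0.071,-0.009],[0,0,0],1],[[0.008,0.079,-0.009],[0,0,0],1],[[0.009,0.085,-0.009],[0,0,0],1],[[0.010,0.089,-0.009],[0,0,0],1],[[0.010,0.089,-0.009],[0,0,0],1]]' >/dev/null
python3 - <<'E'
from h import *
go((72,-106,42))
E
```

```text
t 19.27 TCP jig [  74.4 -114.8] z 43.8 tooly yaw rel jig y 0.0 tilt 0.005 Fjig [0.2 0.1] 0.6 w -0.0 q [-0.19  0.44  1.76 -0.    0.94 -1.59]
(72, -106, 42) [-0.0018  0.0182 -0.0036]
unit 1mm jx [ 0.00197 -0.00034] jy [0.00034 0.00197]
```

```bash
python3 -m pendant '[[[0,0.006,-0.002],[0,0,0],1],[[0.001,0.011,-0.002],[0,0,0],1],[[0.001,0.015,-0.002],[0,0,0],1],[[0.001,0.015,-0.002],[0,0,0],1]]' >/dev/null
python3 - <<'E'
from h import *
go((72,-106,42))
E
```

```text
t 19.6 TCP jig [  74.3 -113.5] z 43.4 tooly yaw rel jig y 0.004 tilt 0.015 Fjig [ -2.5 -24.4] 9.6 w -0.0 q [-0.19  0.44  1.76 -0.02  0.94 -1.58]
(72, -106, 42) [-0.002   0.0156 -0.0028]
unit 1mm jx [ 0.00197 -0.00034] jy [0.00034 0.00197]
```

```bash
python3 -m pendant '[[[-0.005,-0.03,0],[0,0,0],1],[[-0.009,-0.055,0],[0,0,0],1],[[-0.009,-0.055,0.08],[0,0,0],1],[[-0.009,-0.055,0.16],[0,0,0],1],[[-0.009,-0.055,0.24],[0,0,0],1],[[0.06,-0.055,0.32],[0,0,0],1],[[0.10,-0.055,0.36],[0,0,0],1],[[0.10,-0.055,0.36],[0,0,0],1],[[0.10,-0.055,0.36],[0,0,0],1]]' >/dev/null
python3 - <<'E'
from h import *
s,f=grab("wrist"); wview(s,f); go(); g=cv2.cvtColor(f["img"],cv2.COLOR_BGR2HSV); d=np.load("jig.npz"); cv2.imwrite("pics/end.png",f["img"])
def S(f,x,y,z):
    g=cv2.cvtColor(f["img"],cv2.COLOR_BGR2HSV); u,v=np.round(proj(f,np.r_[d["c"]+d["R"]@np.array([x,y])/1000,z/1000])).astype(int)
    return tuple(int(a) for a in g[v,u]) if 0<=v<480 and 0<=u<640 else None
print("along pin axis (z47): y,hsv"); print([(y,S(f,72,y,46)) for y in range(-140,-34,4)])
print("blanks beyond leaf, x 30..48 @y 0",[(x,S(f,x,0,43)) for x in range(30,60,2)])
print("left end y 60..100 @x0",[(y,S(f,0,y,43)) for y in range(50,100,3)])
_,t=grab("top"); print("top pin",[(y,S(t,72,y,46)) for y in range(-140,-84,4)]); print("top leaf edge",[(x,S(t,x,20,53)) for x in range(30,60,2)])
E
```

```text
t 20.4 TCP jig [ 125.6 -124.2] z 220.4 tooly yaw rel jig y 0.001 tilt 0.001 Fjig [0.5 0.3] -2.1 w -0.0 q [-0.21  0.32  1.54  0.    1.28 -1.61]
unit 1mm jx [ 0.00197 -0.00034] jy [0.00034 0.00197]
along pin axis (z47): y,hsv
[(-140, (30, 70, 245)), (-136, (30, 70, 245)), (-132, (30, 68, 245)), (-128, (30, 70, 245)), (-124, (30, 68, 246)), (-120, (30, 68, 246)), (-116, (30, 66, 246)), (-112, (17, 127, 201)), (-108, (17, 129, 201)), (-104, (17, 129, 201)), (-100, (23, 46, 143)), (-96, (24, 28, 233)), (-92, (21, 34, 225)), (-88, (22, 19, 242)), (-84, (23, 21, 241)), (-80, (23, 17, 245)), (-76, (24, 16, 245)), (-72, (23, 17, 245)), (-68, (23, 49, 119)), (-64, (24, 15, 245)), (-60, (23, 17, 246)), (-56, (30, 12, 246)), (-52, (28, 14, 242)), (-48, (30, 14, 245)), (-44, (28, 15, 245)), (-40, (30, 68, 245)), (-36, (30, 68, 246))]
blanks beyond leaf, x 30..48 @y 0 [(30, (31, 67, 247)), (32, (30, 70, 245)), (34, (30, 72, 245)), (36, (29, 75, 245)), (38, (29, 78, 245)), (40, (29, 74, 245)), (42, (18, 124, 222)), (44, (28, 79, 244)), (46, (30, 75, 245)), (48, (30, 70, 246)), (50, (30, 71, 245)), 
[... 417 characters left out ...]
47)), (95, (31, 66, 247)), (98, (31, 66, 247))]
top pin [(-140, (90, 5, 53)), (-136, (140, 15, 52)), (-132, (150, 4, 60)), (-128, (120, 4, 57)), (-124, (140, 14, 56)), (-120, (110, 14, 56)), (-116, (105, 10, 52)), (-112, (120, 14, 54)), (-108, (130, 14, 53)), (-104, (135, 10, 52)), (-100, (120, 15, 52)), (-96, (150, 5, 48)), (-92, (140, 15, 50)), (-88, (130, 15, 50))]
top leaf edge [(30, (31, 61, 250)), (32, (31, 59, 250)), (34, (31, 61, 250)), (36, (30, 63, 249)), (38, (30, 67, 249)), (40, (30, 64, 248)), (42, (30, 64, 248)), (44, (30, 73, 241)), (46, (31, 72, 244)), (48, (30, 64, 248)), (50, (29, 72, 249)), (52, (29, 72, 249)), (54, (28, 77, 249)), (56, (27, 82, 248)), (58, (27, 83, 249))]
```

The measurements agree. The pin head lies at y -100 to -92 against the cheek, the lug is in the slot, the leaf is down and the blank ends are at y≈90.

```bash
python3 -c "
from cell import manip
print(manip.finish_job())"
```

```text
the job is handed in; nothing more can be done
None
```

The job is handed in, though the interface gave no verdict: the pile measured square in the corner (only the top blank was measured on every edge), the leaf is shut, the pin's head is seated against the cheek, and I saw no bystander move (final positions not re-measured).

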